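Find and mark the bearing depth of a bench lever press

ROBOT

A 6-joint arm with a two-finger parallel gripper is mounted at the origin on the work surface. World frame = base frame: x ahead of the robot, y to its left, z up, the work surface at z = 0. Lengths are in mm, angles in rad, forces in N, time in s.
With the tool pointing down it reaches from about 375 to 900 mm from the base axis. Payload 3.1 kg.
Tool frame: the origin (TCP) lies midway between the tips of the shut fingers; the grasp point (between the pads) lies r.pinch_z behind it (r.pinch_z is the distance from the TCP to the grasp point, in mm); z points along the fingers, y is the line along which they close (so a half turn about z gives the same grasp; the last joint's range is limited). The gripper opens to 85 mm and grips with 20 to 120 N. Pads are 22 mm wide; open, the fingers measure 114 mm over their backs; the gripper's body (76 mm by 85 mm) begins 54 mm behind the grasp point. The pads swing forward as they close: fully open they stand 13 mm farther back than shut.
Start: joints at [1.113, 0.527, 1.433, -0, 1.181, -0.178], TCP at [171.961, 600.855, 231.31] pointing down, gripper open.
Joint ranges: [-3.08, 3.08], [-0.75, 2.2], [0.22, 2.44], [-1.43, 4.57], [0, 2.65], [-2.85, 2.85]. Speed limits (rad/s): [2.79, 2.79, 3.14, 3.14, 3.14, 3.14].

INTERFACE

Orientations are given as a 3x3 rotation matrix whose columns are the frame's x, y, z axes.
In Python, from rig import sensors, imaging, order, r gives the robot as it stands.
- The arm moves only by the tool play_rows, never from a script. Its argument "deltas" is one flat list of numbers, 5 for each row, row after row: the closure in counts, from 0 (fully open) to 255 (shut), then the shift along the world's x, y, z in units of 40 mm (1.0 is 40 mm), then the turn about the world's z in units of 6 degrees (1.0 is 6 degrees). A call has 1 to 12 rows; each row is the pose to reach, as a shift and turn from the pose commanded when the call began; what a row does not reach only later rows make up. A row lasts 1/12 s, in which the tool goes at most 41.7 mm and 7.16 degrees, less where a joint would pass 70% of its speed; a pose out of reach is approached as far as the arm can. A call with a gripper value outside its range is refused whole. The fingers move at their own pace and stop on an object; "squeeze" is the grip in N (left out, the last holds). Time passes only in rows, so rows that repeat a pose let the fingers close. It gives the time, the measured TCP pose, the force, the opening and the grip force at its end, in the units of the state.
- sensors.state(): the state, without advancing time (a new reading comes with each control period).
- imaging.read_camera(name): name is "side" or "top"; returns (picture, depth): 384x512x3 uint8, blue, green, red; 384x512 float32, mm along the optical axis (not along the pixel's ray), 0 where there is no reading.
- imaging.camera_params(name): a dict with "fx", "fy", "cx", "cy" (pixels), "k1" (the pictures are not rectified: a ray, as slopes to the right and down, at radius r is drawn at 1 + k1 r^2 times it, then the intrinsics apply), "extrinsics" (4x4, takes a point from camera to world coordinates). Camera axes: x right, y down, z forward; pixel columns grow to the right and rows downward; lengths in mm; the calibration is good to about 2 mm. A picture is of the moment at which its call begins. camera_params takes no time and is no camera call.
- order.hand_in(): hands the job in; it is judged then, once.
Trained networks look in the newest picture that a camera, given by its name, has taken for a name from the list of things; names that differ only in an ending like _2 or _b are one class to them, and where a whole thing is asked for, a point or a joint stands for the part that bears it (a point fixed in the world has none). Each returns a list of dicts, best first, with "score" (0 to 1); they miss things now and then, are a little off and sometimes report something else, mostly with a low value. They report only what shows in the picture. A call takes as long as a camera call.
- imaging.recognise(camera, thing): "at" ([column, row] in pixels, amid what is visible of it).
- imaging.masks_of(camera, thing): "pixels" (384x512 bool, what is visible of it) and "at" ([column, row] in pixels, amid what is visible of it).
- imaging.mark_of(camera, thing): "at" ([column, row] in pixels: a listed point, or the origin of a listed thing).
The state is a dict: "time_s": time; "qpos": joint angles; "joint_velocities": joint speeds; "effort": joint torques, N m; "tcp_pos": TCP position; "eef_rot": TCP orientation; "contact_force": force on the tool from outside, world axes, zero at the start; "moment": the same for the moment, N m; "finger_gap": opening from 0.0 (shut) to 1.0 (fully open); "finger_force": force on a finger pad.
Only numpy, scipy, OpenCV 4.12 (cv2) and the standard library are available. Lean on these libraries where they do the work, as an engineer would, in place of code of your own. Each camera call takes 0.05 s, during which the arm holds its last target. There are 200 camera calls.

TASK

Press the pad of the press's lever down until its light free travel ends and the resistance clearly firms up (lean into it with about 12 N, never more than 20 N), then let the lever come back up. The thin drag needle on the side scale stays at the travel reached: without touching the needle, slide the marker along the scale until its pointer lines up with the needle, and let go. Leave the tape roll, jar and hex key where they are.

Things in the scene. Friction and masses are not known exactly. Their poses are not given: they have to be found in the camera images.
- press: Fixed hand lever press, base plate 210 x 175 mm, grey column and lever fork (top 136 mm). Origin on the bench under its nose; +x runs from lever pad to column, z up. Lever pivot at (50, 0, 115) mm. On the -y side (y -35 to -120 mm) a scale shelf, top 70 mm up, where needle and marker slide along x; reading R mm lies at x = R - 50 mm.
- lever_pad (a point): Centre of the top face of the lever's black pad (44 x 46 mm, 12 mm thick), 180 mm from the pivot; this is where to press, straight down. At rest it is about 157 mm above the bench and slopes by 0.2 rad, rising towards the robot (the handle is raised).
- lever (a joint): Lever angle, rad: 0 = up, grows as the pad goes down (180 mm of pad travel per rad, hard end 0.42). Springs back by itself. Free travel takes 1 to 5 N at the pad; somewhere 15 to 50 mm down it meets its inner bearing and the force climbs about 2 N per mm. Firmly pressed = some 5 N above the free travel (about 12 N in all is good); over 20 N is too much.
- needle (a joint): Reading (m) of the drag needle, a dark steel blade 3 mm wide, 42 mm long, flat across the scale. The descending lever pushes it along (180 mm per rad); it stays at the furthest pad travel. Starts at 0 to 8 mm. Not to be touched.
- needle_tip (a point): Outer end of the drag needle, in the middle of the scale shelf, 3.5 mm above the shelf; axes as the press.
- marker (a joint): Marker's reading in m along the scale (0 to 0.085), on the same scale as the needle; starts at 68 to 82 mm. Friction about 1.5 N holds it where it is left.
- marker_knob (a point): Centre for gripping the marker: an aluminium upright block 14 mm along the scale (press x) by 24 mm across (press y), from 78 to 120 mm above the bench; this point is 100 mm up. It stands on a saddle 22 x 26 mm on the outer edge of the shelf.
- marker_tip (a point): End of the marker's pointer, a 3 mm wide tongue towards the needle, at the marker's centre along the scale, and 3 mm short of the needle's end across it; lined up when it and the needle tip have the same x in the press's frame.
- tape_roll: Roll of copper-brown tape lying flat, 84 mm across, 24 mm high, bystander; origin at the centre of its underside.
- flux_jar: White plastic bottle, 48 mm across, 100 mm tall, bystander; origin at the centre of its underside.
- hex_key: Dark hex key lying flat, 120 mm by 30 mm, 6 mm thick, bystander; origin at the middle of the long arm.

How it is judged (in metres and radians):
On the way, in this order (a step that is already met when the one before it is completed fails the run):
1. the lever is pressed past its free travel, firmly onto its inner bearing (about 3 N or more at the pad above the free travel) (contact force between lever and press above 9 N), for 0.1 s.
2. the lever is let back up (value of joint lever below 0.02 rad and contact force between each of the arm, the fingers and lever below 0.1 N), for 0.2 s.
3. the marker's pointer lines up with the needle within 3 mm (x of marker_tip in the frame of needle_tip between -0.003 and 0.003 m), for 0.2 s.
At the end, for the whole second after the job is handed in: The marker's pointer is at rest within 3 mm of the drag needle along the scale, the needle stands where the lever left it (over 12 mm), and the lever is back up (under 0.02 rad) (all of step 3 and value of joint needle above 0.012 m and value of joint lever below 0.02 rad and velocity of joint marker between -0.005 and 0.005 m/s); the robot touches nothing.
It fails at once if the lever is pressed with more than 20 N (contact force between any of the fingers, the arm and lever above 20 N).
It fails at once if the robot touches the drag needle (over 0.5 N) (contact force between any of the fingers, the arm and needle above 0.5 N).
It fails at once if the tape roll, jar or hex key is moved by over 20 mm (distance of any of tape_roll, flux_jar, hex_key from where it was at the start of the episode above 0.02 m).
It also fails if it takes over 54 s, if anything falls off the work surface, if the arm or the gripper's body presses on something with over 40 N, if the wrist force passes 120 N, or if a joint passes its speed limit or range.

## Working session

There is one attempt and no reset: what is moved stays moved. The work goes in short steps, Python scripts to look and compute and a tool call to move; the robot and the scene stay as the last step left them, time stands still between calls to the robot, and variables do not carry over. Pictures are saved under pics/ and viewed, at most 10 in all, crops included, and the job is handed in when it is done.

Besides the shell and the picture viewer there is one more tool, called after "Request:" in YAML: its name, and indented under it one key for each argument. play_rows: Moves the arm, as the interface text tells. Its arguments: {"type":"object","properties":{"deltas":{"type":"array","items":{"type":"number"}},"squeeze":{"type":"number"}},"required":["deltas"]}

```bash
mkdir -p pics
cat > h.py <<'E'
import numpy as np, cv2
from rig import sensors, imaging, order, r
def ray(cam,uv):
    p=imaging.camera_params(cam); T=np.array(p["extrinsics"])
    K=np.array([[p["fx"],0,p["cx"]],[0,p["fy"],p["cy"]],[0,0,1.]])
    s=cv2.undistortPoints(np.array([[uv]],float),K,np.array([p["k1"],0,0,0.]))[0,0]
    return T[:3,3],T[:3,:3]@np.array([s[0],s[1],1.])
def at_z(cam,uv,z):
    o,d=ray(cam,uv); return o+d*(z-o[2])/d[2]
def at_depth(cam,uv,D):
    o,d=ray(cam,uv); return o+d*D
def tri(a,b):
    (o1,d1),(o2,d2)=ray("side",a),ray("top",b)
    A=np.stack([d1,-d2],1); t=np.linalg.lstsq(A,o2-o1,rcond=None)[0]
    p,q=o1+d1*t[0],o2+d2*t[1]; return (p+q)/2,np.linalg.norm(p-q)
E
python3 - <<'E'
from h import *
for c in("side","top"):
    im,d=imaging.read_camera(c); cv2.imwrite(f"pics/{c}0.png",im); np.save(f"{c}0.npy",d)
    p=imaging.camera_params(c); print(c,np.round(p["extrinsics"],3).tolist(),p["fx"],p["k1"])
for t in("press","lever_pad","needle_tip","marker_knob","marker_tip","tape_roll","flux_jar","hex_key"):
    m={c:imaging.mark_of(c,t) for c in("side","top")}
    for c in m:
        for x in m[c][:2]: print(t,c,np.round(x["at"],1),round(x["score"],2))
    if m["side"] and m["top"]:
        p,e=tri(m["side"][0]["at"],m["top"][0]["at"]); print("   ",p.round(1),round(e,1))
s=sensors.state(); print(s["time_s"],s["tcp_pos"],np.round(s["eef_rot"],3).tolist(),s["contact_force"],r.pinch_z)
E
```

```text
side [[0.966, -0.14, 0.217, 345.674], [-0.258, -0.498, 0.828, -720.35], [-0.008, -0.856, -0.517, 564.782], [0.0, 0.0, 0.0, 1.0]] 362.2054721178898 -0.09591713917446178
top [[0.029, -0.995, 0.099, 423.722], [-0.999, -0.03, -0.016, -4.407], [0.019, -0.099, -0.995, 1275.119], [0.0, 0.0, 0.0, 1.0]] 491.5621085576558 -0.17499463332002044
press side [305.6 243.5] 0.97
press top [283.9 155.6] 0.98
    [639.5 -98.7  -4.9] 3.3
lever_pad side [251.9 192.8] 0.78
lever_pad top [282.3 199.9] 0.71
lever_pad top [121.2 196.6] 0.69
    [510.  -85.5 154. ] 3.0
needle_tip side [295.4 239.1] 0.61
needle_tip top [315.9 174.2] 0.58
    [ 580.9 -172.3   80. ] 2.0
marker_knob side [331.7 231.6] 0.71
marker_knob top [331.7 147.6] 0.6
    [ 643.6 -205.8  111.6] 3.4
marker_tip side [327.2 238.5] 0.57
marker_tip top [319.9 147.1] 0.41
    [ 649.9 -182.2   74. ] 1.5
tape_roll side [220.1 171.7] 0.59
tape_roll top [124.  199.9] 0.95
tape_roll top [389.  163.2] 0.4
    [508.8 320.   -8.1] 2.0
flux_jar side [227.3 350.3] 0.8
flux_jar top [377.4 250.9] 0.91
    [ 395.3 -346.6   13.4] 3.6
hex_key side [325.1 238.8] 0.17
hex_key top [389.1 161.9] 0.42
    [ 585.2 -317.4  197. ] 27.0
0.9 [171.95191124 600.83280123 231.31739509] [[-0.961, 0.275, -0.0], [0.275, 0.961, -0.0], [0.0, -0.0, -1.0]] [-0.18803806 -0.04468743  0.2038895 ] 18.700000000000003
```

Run:
```python
import cv2
a=cv2.imread("pics/side0.png")[130:290,200:400];b=cv2.imread("pics/top0.png")[80:240,240:440]
cv2.imwrite("pics/c0.png",cv2.hconcat([cv2.resize(x,None,fx=2,fy=2,interpolation=2) for x in(a,b)]))
```

```text
(no output)
```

View pics/c0.png

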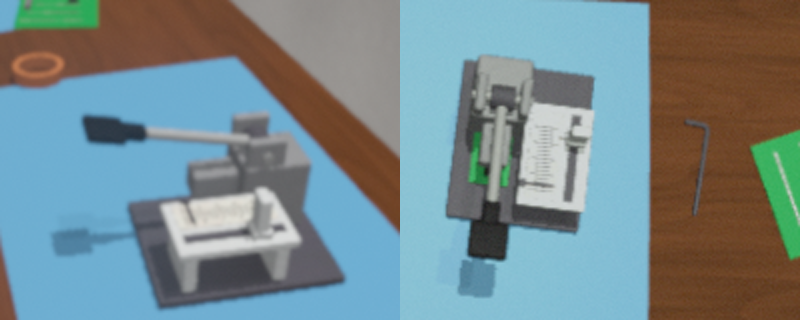

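View pics/top0.png

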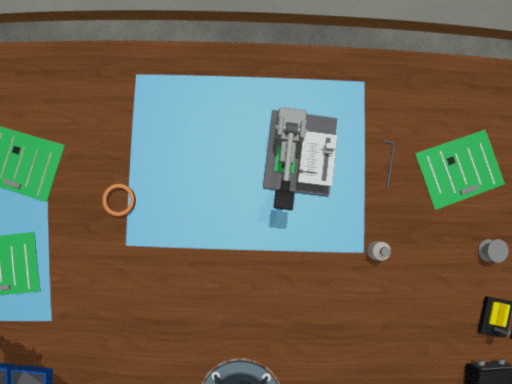

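The crop shows the lever pad at side (252,193) and top (284,200). The marker block is at side (331,236) and top (331,148), and the needle is near top (308,172). The networks agree with this, and the press yaw is about -0.1 rad. I'll go above the pad with the fingers shut and the tool's y axis along the scale.

Request:
play_rows:
  deltas: [255,8.45,-17.15,0,-13.3,255,8.45,-17.15,0,-13.3,255,8.45,-17.15,0,-13.3,255,8.45,-17.15,0,-13.3,255,8.45,-17.15,0,-13.3,255,8.45,-17.15,0,-13.3,255,8.45,-17.15,0,-13.3,255,8.45,-17.15,0,-13.3,255,8.45,-17.15,0,-13.3,255,8.45,-17.15,0,-13.3,255,8.45,-17.15,0,-13.3,255,8.45,-17.15,0,-13.3]
  squeeze: 30

```text
time_s: 1.9
tcp_pos: [393.6, 150.5, 231.7]
eef_rot: [[0.105, 0.994, 0.001], [0.994, -0.105, 0.0], [0.0, 0.001, -1.0]]
contact_force: [1.0, -0.2, -0.2]
finger_gap: 0.002
finger_force: 0.0
```

Request:
play_rows:
  deltas: [255,2.9,-5.9,-0.5,0,255,2.9,-5.9,-0.5,0,255,2.9,-5.9,-0.5,0,255,2.9,-5.9,-0.5,0,255,2.9,-5.9,-0.5,0,255,2.9,-5.9,-0.5,0,255,2.9,-5.9,-0.5,0,255,2.9,-5.9,-0.5,0,255,2.9,-5.9,-0.5,0,255,2.9,-5.9,-0.5,0]

```text
time_s: 2.73
tcp_pos: [507.7, -82.3, 211.1]
eef_rot: [[0.1, 0.995, -0.002], [0.995, -0.1, 0.001], [0.001, -0.002, -1.0]]
contact_force: [-0.1, 0.1, 0.8]
finger_gap: 0.002
finger_force: 0.0
```

Run:
```python
from h import *
for c in("side","top"):
    im,d=imaging.read_camera(c); cv2.imwrite(f"pics/{c}1.png",im); np.save(f"{c}1.npy",d)
d0=np.load("top0.npy")
for uv in [(278,196),(284,199),(289,203),(284,204),(282,195)]: print(at_depth("top",uv,d0[uv[1],uv[0]]).round(1))
a=cv2.imread("pics/side1.png")[130:290,200:400];b=cv2.imread("pics/top1.png")[80:240,240:440]
cv2.imwrite("pics/c1.png",cv2.hconcat([cv2.resize(x,None,fx=2,fy=2,interpolation=2) for x in(a,b)]))
s=sensors.state(); print(s["time_s"],s["tcp_pos"],s["contact_force"])
```

```text
[517.  -75.  156.4]
[510.6 -89.  155.2]
[ 501.6 -100.4  158.2]
[498.8 -88.8 160.4]
[519.6 -84.2 155.3]
2.8333 [507.88787758 -81.86197488 211.38458611] [-0.07800505  0.58443185  0.23482522]
```

View pics/c1.png

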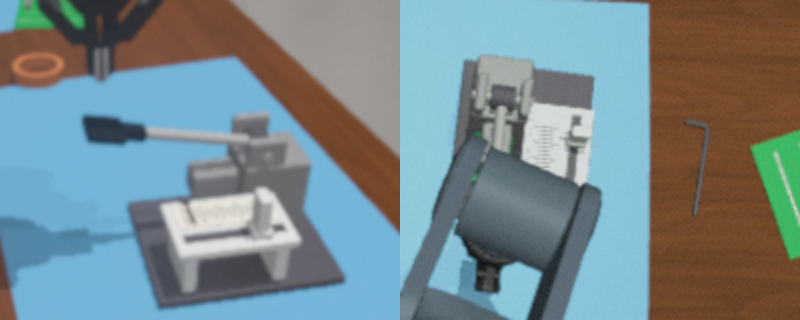

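The shut fingers at crop (100,65) hang straight above the pad at (102,128). I'll descend to about 4 mm above it.

Request:
play_rows:
  deltas: [255,0.05,-0.1,-0.3,0,255,0.05,-0.1,-0.6,0,255,0.05,-0.1,-0.9,0,255,0.05,-0.1,-1.1,0,255,0.05,-0.1,-1.2,0,255,0.05,-0.1,-1.2,0,255,0.05,-0.1,-1.2,0,255,0.05,-0.1,-1.2,0]

```text
time_s: 3.5
tcp_pos: [511.4, -87.6, 163.9]
eef_rot: [[0.1, 0.995, 0.001], [0.995, -0.1, -0.0], [-0.0, 0.001, -1.0]]
contact_force: [0.2, -0.7, -0.5]
finger_gap: 0.0
finger_force: 0.0
```

Request:
play_rows:
  deltas: [255,0,0,-0.04,0,255,0,0,-0.08,0,255,0,0,-0.12,0,255,0,0,-0.16,0,255,0,0,-0.2,0,255,0,0,-0.24,0,255,0,0,-0.28,0,255,0,0,-0.32,0,255,0,0,-0.36,0,255,0,0,-0.36,0,255,0,0,-0.36,0]

```text
time_s: 4.42
tcp_pos: [510.9, -87.6, 148.8]
eef_rot: [[0.101, 0.995, -0.0], [0.995, -0.101, 0.0], [0.0, -0.0, -1.0]]
contact_force: [-1.1, -0.4, 1.9]
finger_gap: -0.004
finger_force: 1.0
```

Request:
play_rows:
  deltas: [255,0,0,-0.04,0,255,0,0,-0.08,0,255,0,0,-0.12,0,255,0,0,-0.15,0,255,0,0,-0.15,0,255,0,0,-0.15,0]

```text
time_s: 4.92
tcp_pos: [511.0, -87.6, 142.8]
eef_rot: [[0.101, 0.995, -0.0], [0.995, -0.101, 0.0], [0.0, -0.0, -1.0]]
contact_force: [-1.9, -0.9, 1.6]
finger_gap: -0.001
finger_force: 1.2
```

Request:
play_rows:
  deltas: [255,0,0,-0.03,0,255,0,0,-0.06,0,255,0,0,-0.09,0,255,0,0,-0.1,0,255,0,0,-0.1,0,255,0,0,-0.1,0]

```text
time_s: 5.42
tcp_pos: [511.1, -87.7, 138.8]
eef_rot: [[0.101, 0.995, 0.0], [0.995, -0.101, 0.0], [0.0, 0.0, -1.0]]
contact_force: [-1.5, 0.0, 3.2]
finger_gap: -0.002
finger_force: 1.3
```

Request:
play_rows:
  deltas: [255,0,0,-0.03,0,255,0,0,-0.06,0,255,0,0,-0.08,0,255,0,0,-0.08,0,255,0,0,-0.08,0]

```text
time_s: 5.83
tcp_pos: [510.8, -87.6, 135.6]
eef_rot: [[0.101, 0.995, -0.0], [0.995, -0.101, 0.0], [0.0, -0.0, -1.0]]
contact_force: [-2.4, 0.2, 3.0]
finger_gap: -0.005
finger_force: 1.4
```

Request:
play_rows:
  deltas: [255,0,0,-0.03,0,255,0,0,-0.06,0,255,0,0,-0.08,0,255,0,0,-0.08,0,255,0,0,-0.08,0]

```text
time_s: 6.25
tcp_pos: [510.7, -87.6, 132.4]
eef_rot: [[0.101, 0.995, -0.001], [0.995, -0.101, 0.0], [0.0, -0.001, -1.0]]
contact_force: [-2.7, -0.8, 4.9]
finger_gap: 0.002
finger_force: 2.1
```

Request:
play_rows:
  deltas: [255,0,0,-0.03,0,255,0,0,-0.05,0,255,0,0,-0.05,0,255,0,0,-0.05,0]

```text
time_s: 6.58
tcp_pos: [510.6, -87.6, 130.7]
eef_rot: [[0.1, 0.995, -0.001], [0.995, -0.1, 0.0], [-0.0, -0.001, -1.0]]
contact_force: [-3.2, 0.1, 6.9]
finger_gap: 0.001
finger_force: 3.4
```

Request:
play_rows:
  deltas: [255,0,0,-0.03,0,255,0,0,-0.05,0,255,0,0,-0.05,0,255,0,0,-0.05,0]

```text
time_s: 6.92
tcp_pos: [510.4, -87.6, 129.1]
eef_rot: [[0.1, 0.995, -0.001], [0.995, -0.1, -0.0], [-0.0, -0.001, -1.0]]
contact_force: [-3.9, 0.1, 9.9]
finger_gap: 0.001
finger_force: 4.8
```

Request:
play_rows:
  deltas: [255,0,0,-0.02,0,255,0,0,-0.04,0,255,0,0,-0.04,0,255,0,0,-0.04,0,255,0,0,-0.04,0]

```text
time_s: 7.33
tcp_pos: [510.3, -87.6, 127.8]
eef_rot: [[0.1, 0.995, -0.001], [0.995, -0.1, -0.0], [-0.0, -0.001, -1.0]]
contact_force: [-5.3, 0.5, 12.7]
finger_gap: -0.0
finger_force: 6.0
```

Request:
play_rows:
  deltas: [255,0,0,0,0,255,0,0,0.2,0,255,0,0,0.4,0,255,0,0,0.6,0,255,0,0,0.9,0,255,0,0,1.4,0,128,-1,0,2.0,0,128,-2,0,2.2,0,128,-2.5,0,2.2,0,128,-2.5,0,2.2,0,128,-2.5,0,2.2,0]

```text
time_s: 8.25
tcp_pos: [410.6, -87.7, 215.5]
eef_rot: [[0.102, 0.995, 0.002], [0.995, -0.102, -0.001], [-0.0, 0.002, -1.0]]
contact_force: [-1.1, 0.2, 0.3]
finger_gap: 0.496
finger_force: 0.0
```

```bash
cat > look.py <<'E'
from h import *
import sys
n=sys.argv[1]; P={}
u=np.array([.995,-.1,0]);
D={}
for c in("side","top"):
    im,d=imaging.read_camera(c); cv2.imwrite(f"pics/{c}{n}.png",im); D[c]=d
for t in("press","needle_tip","marker_knob","marker_tip"):
    m={c:imaging.mark_of(c,t) for c in("side","top")}
    print(t,[(c,np.round(x["at"],1).tolist(),round(x["score"],2)) for c in m for x in m[c][:2]])
    z={"press":0,"needle_tip":73.5,"marker_knob":100,"marker_tip":73.5}[t]
    for c in m:
        if m[c]: p=at_z(c,m[c][0]["at"],z); print("   z-plane",c,p.round(1),"along",round(p@u,1))
    if m["side"] and m["top"]:
        p,e=tri(m["side"][0]["at"],m["top"][0]["at"]); print("   tri",p.round(1),round(e,1))
a=cv2.imread(f"pics/side{n}.png")[210:290,260:360];b=cv2.imread(f"pics/top{n}.png")[120:200,270:370]
cv2.imwrite(f"pics/c{n}.png",cv2.hconcat([cv2.resize(x,None,fx=4,fy=4,interpolation=2) for x in(a,b)]))
s=sensors.state(); print(s["time_s"],s["tcp_pos"],s["contact_force"])
E
python3 look.py 2
```

```text
press [('side', [306.7, 244.3], 0.65), ('top', [284.7, 154.9], 0.92)]
   z-plane side [ 640.1 -107.7    0. ] along 647.7
   z-plane top [639.  -99.9   0. ] along 645.8
   tri [ 641.6 -100.9   -6.1] 3.3
needle_tip [('side', [304.3, 238.9], 0.58), ('top', [328.6, 152.3], 0.73), ('top', [315.1, 167.3], 0.37)]
   z-plane side [ 603.6 -169.6   73.5] along 617.5
   z-plane top [ 636.9 -204.1   73.5] along 654.1
   tri [ 613.3 -194.6   95.5] 40.3
marker_knob [('side', [330.1, 231.7], 0.65), ('top', [328.8, 146.1], 0.61)]
   z-plane side [ 649.8 -192.2  100. ] along 665.7
   z-plane top [ 647.6 -200.   100. ] along 664.3
   tri [ 646.2 -198.9  105.9] 0.5
marker_tip [('side', [326.7, 238.1], 0.56), ('top', [319.6, 147.2], 0.51)]
   z-plane side [ 650.6 -180.2   73.5] along 665.4
   z-plane top [ 649.  -181.3   73.5] along 663.9
   tri [ 649.4 -181.3   74.5] 1.1
8.75 [411.21416805 -87.6320954  214.65878791] [-0.04097239  0.38385306 -1.01321963]
```

View pics/c2.png

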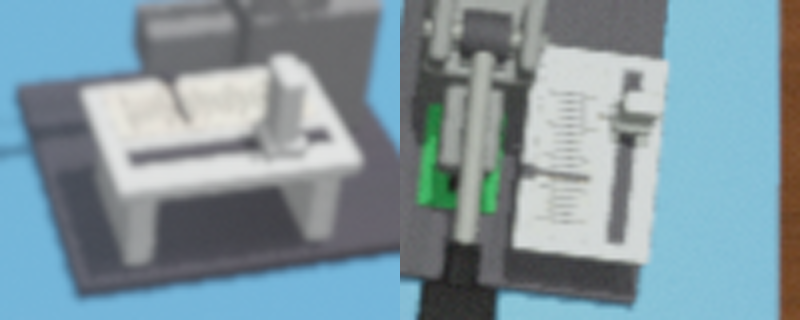

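The top view shows the needle from crop (525,170) to a tip at (588,178), which is full pixel (317,164.5). The marker pointer is at crop (612,115), or (323,148.8). In the side view the needle tip is at crop (185,122), or (306.2,240.5). The lever is back up.

Run:
```python
from h import *
u=np.array([.995,-.1,0]);v=np.array([.1,.995,0])
for c,uv,z in[("top",(317,164.5),73.5),("side",(306.2,240.5),73.5),("top",(323,148.8),73.5),("side",(326.7,238.1),73.5),
 ("top",(301.2,162.5),73.5),("top",(330.5,145.5),120),("side",(331.5,225.5),120)]:
    p=at_z(c,uv,z); print(c,uv,p.round(1),(p@u).round(1),(p@v).round(1))
# scale shelf corners in top view -> yaw & needle estimate
from rig import imaging
im,d=imaging.read_camera("top")
m=imaging.masks_of("top","marker"); n=imaging.masks_of("top","needle")
for q in m[:1]+n[:1]:
    ys,xs=np.nonzero(q["pixels"]); print(q["score"],len(xs),xs.min(),xs.max(),ys.min(),ys.max())
    P=np.array([at_z("top",(x,y),73.5) for x,y in zip(xs,ys)]); print("mean along",(P@u).mean(),(P@v).mean())
c=[at_z("top",(a/4+270-100,b/4+120),70) for a,b in[(544,46),(666,60),(645,262),(513,245)]]
for i in range(4): e=c[(i+1)%4]-c[i]; print(np.linalg.norm(e).round(1),np.degrees(np.arctan2(e[1],e[0])).round(1))
```

```text
top (317, 164.5) [ 605.2 -175.3   73.5] 619.7 -113.9
side (306.2, 240.5) [ 605.4 -175.6   73.5] 620.0 -114.2
top (323, 148.8) [ 645.3 -189.9   73.5] 661.0 -124.4
side (326.7, 238.1) [ 650.6 -180.2   73.5] 665.4 -114.3
top (301.2, 162.5) [ 608.9 -135.8   73.5] 619.4 -74.2
top (330.5, 145.5) [ 645.4 -200.8  120. ] 662.2 -135.2
side (331.5, 225.5) [ 648.2 -197.2  120. ] 664.6 -131.4
0.72 888 274 297 122 209
mean along 590.2558468589154 -41.3423631517699
0.47 4922 263 336 107 195Traceback (most recent call last):
  File "<stdin>", line 12, in <module>
  File "h.py", line 9, in at_z
    o,d=ray(cam,uv); return o+d*(z-o[2])/d[2]
        ~~~^^^^^^^^
  File "h.py", line 4, in ray
    p=imaging.camera_params(cam); T=np.array(p["extrinsics"])
ValueError: time passes only in moves, steps and waits
```

Request:
play_rows:
  deltas: [110,5.9,-2.8,0,0,110,5.9,-2.8,0,0,110,5.9,-2.8,0,0,110,5.9,-2.8,0,0,110,5.9,-2.8,0,0,110,5.9,-2.8,0,0,110,5.9,-2.8,0,0,110,5.9,-2.8,0,0,110,5.9,-2.8,0,0,110,5.9,-2.8,0,0,110,5.9,-2.8,0,0]

```text
time_s: 9.82
tcp_pos: [645.5, -198.8, 214.8]
eef_rot: [[0.1, 0.995, -0.002], [0.995, -0.1, 0.001], [0.001, -0.002, -1.0]]
contact_force: [-0.3, 0.1, 0.3]
finger_gap: 0.567
finger_force: 0.0
```

Request:
play_rows:
  deltas: [110,0,0,-0.4,0,110,0,0,-0.8,0,110,0,0,-1.2,0,110,0,0,-1.6,0,110,0,0,-1.8,0,110,0,0,-1.8,0,110,0,0,-1.8,0]

```text
time_s: 10.4
tcp_pos: [646.5, -199.3, 143.2]
eef_rot: [[0.1, 0.995, -0.001], [0.995, -0.1, 0.0], [0.0, -0.001, -1.0]]
contact_force: [-0.1, -0.1, 1.0]
finger_gap: 0.567
finger_force: 0.0
```

```bash
python3 look.py 3
```

```text
press [('side', [305.2, 242.7], 0.84), ('top', [284.7, 155.4], 0.63)]
   z-plane side [ 638.9 -101.2    0. ] along 645.8
   z-plane top [637.6 -99.9   0. ] along 644.5
   tri [ 638.5 -100.2   -0.8] 1.5
needle_tip []
marker_knob [('side', [329.7, 232.4], 0.52)]
   z-plane side [ 648.  -194.1  100. ] along 664.1
marker_tip [('side', [326.5, 238.6], 0.84)]
   z-plane side [ 649.5 -181.7   73.5] along 664.4
10.9 [ 647.05007719 -199.72085795  143.20785097] [ 0.3136959   0.01442506 -0.60953882]
```

View pics/c3.png

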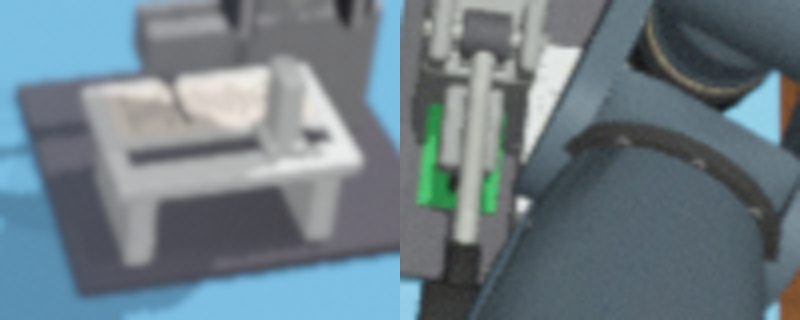

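The open fingers, at the crop's top near (245,5) and (355,10), straddle the block at (287,95). I'll descend.

Request:
play_rows:
  deltas: [110,0,0,-0.2,0,110,0,0,-0.4,0,110,0,0,-0.6,0,110,0,0,-0.75,0,110,0,0,-0.75,0]

```text
time_s: 11.32
tcp_pos: [645.5, -199.0, 110.3]
eef_rot: [[0.101, 0.995, -0.004], [0.995, -0.101, 0.002], [0.002, -0.004, -1.0]]
contact_force: [-0.6, 0.3, 0.6]
finger_gap: 0.574
finger_force: 0.0
```

Request:
play_rows:
  deltas: [110,0,0,-0.2,0,110,0,0,-0.4,0,110,0,0,-0.55,0,110,0,0,-0.66,0,110,0,0,-0.66,0]

```text
time_s: 11.73
tcp_pos: [646.1, -199.3, 85.0]
eef_rot: [[0.101, 0.995, -0.002], [0.995, -0.101, 0.001], [0.001, -0.002, -1.0]]
contact_force: [-0.1, -0.2, -0.3]
finger_gap: 0.57
finger_force: 0.0
```

```bash
python3 look.py 4
```

```text
press [('side', [306.2, 242.8], 0.9), ('side', [251.8, 193.1], 0.55), ('top', [287.5, 152.8], 0.92)]
   z-plane side [ 641.  -102.2    0. ] along 648.1
   z-plane top [ 644.8 -107.2    0. ] along 652.3
   tri [ 641.8 -106.2    3.5] 5.0
needle_tip [('side', [303.4, 237.0], 0.51)]
   z-plane side [ 604.1 -163.1   73.5] along 617.4
marker_knob [('side', [328.5, 235.9], 0.8)]
   z-plane side [ 640.7 -203.9  100. ] along 657.9
marker_tip [('side', [324.0, 237.9], 0.63)]
   z-plane side [ 645.3 -178.    73.5] along 659.9
12.2333 [ 647.08972833 -199.69646699   86.81016951] [ 0.87335217  0.18394904 -0.43153958]
```

View pics/c4.png

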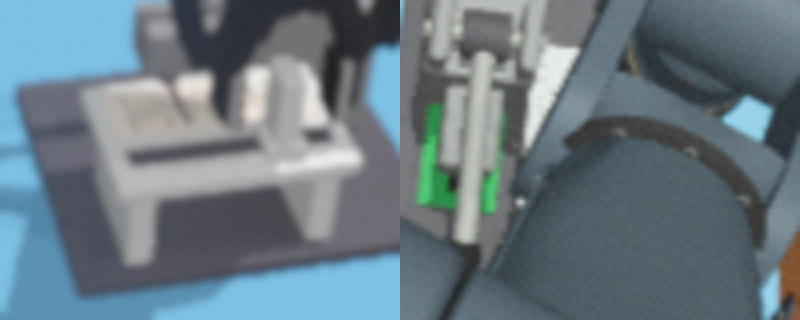

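The fingers at crop (228,100) and (345,90) are centred on the block at (287,100). I'll close.

Request:
play_rows:
  deltas: [255,0,0,0,0,255,0,0,0,0,255,0,0,0,0,255,0,0,0,0,255,0,0,0,0,255,0,0,0,0,255,0,0,0,0,255,0,0,0,0]
  squeeze: 25

```text
time_s: 12.9
tcp_pos: [647.0, -199.7, 86.6]
eef_rot: [[0.1, 0.995, 0.0], [0.995, -0.1, -0.0], [-0.0, 0.0, -1.0]]
contact_force: [0.4, -0.3, 0.7]
finger_gap: 0.161
finger_force: 30.6
```

Request:
play_rows:
  deltas: [255,-0.2,0.02,0,0,255,-0.4,0.04,0,0,255,-0.6,0.06,0,0,255,-0.8,0.08,0,0,255,-0.95,0.095,0,0,255,-1.05,0.105,0,0,255,-1.09,0.11,0,0,255,-1.09,0.11,0,0,255,-1.09,0.11,0,0,255,-1.09,0.11,0,0]

```text
time_s: 13.73
tcp_pos: [602.9, -195.5, 86.6]
eef_rot: [[0.1, 0.995, -0.001], [0.995, -0.1, -0.0], [-0.0, -0.001, -1.0]]
contact_force: [-1.8, -2.1, 3.0]
finger_gap: 0.161
finger_force: 30.8
```

```bash
python3 look.py 5
```

```text
press [('side', [303.4, 243.2], 0.82), ('side', [231.6, 348.7], 0.39), ('top', [285.7, 155.2], 0.71)]
   z-plane side [ 634.  -101.7    0. ] along 641.0
   z-plane top [ 638.3 -102.6    0. ] along 645.3
   tri [ 6.362e+02 -1.019e+02  1.000e-01] 4.3
needle_tip []
marker_knob [('side', [309.0, 234.8], 0.52), ('side', [304.0, 241.9], 0.31)]
   z-plane side [ 603.8 -189.7  100. ] along 619.8
marker_tip [('side', [306.2, 239.9], 0.63), ('top', [287.0, 153.3], 0.31)]
   z-plane side [ 606.2 -173.8   73.5] along 620.5
   z-plane top [ 630.8 -100.    73.5] along 637.6
   tri [ 640.4 -104.6   11.3] 2.3
14.2333 [ 603.41407395 -195.54835695   86.58784606] [-1.38721259 -3.82572109  3.05229707]
```

View pics/c5.png

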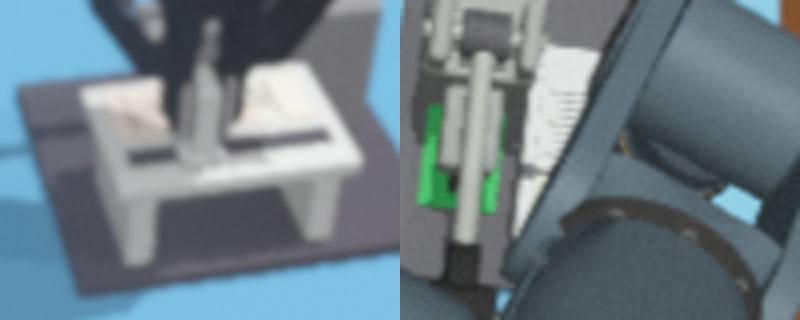

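The marker block, at crop (203,120), now stands over the needle's place. I'll release, rise and withdraw to check.

Request:
play_rows:
  deltas: [110,0,0,0,0,110,0,0,0,0,110,0,0,0,0,110,0,0,0,0,110,0,0,0,0,110,0,0,0.5,0,110,0,0,1.2,0,110,0,0,2.0,0,110,0,0,3.0,0,110,0,0,3.2,0,110,0,0,3.2,0]

```text
time_s: 15.15
tcp_pos: [605.7, -196.2, 218.7]
eef_rot: [[0.101, 0.995, 0.008], [0.995, -0.101, -0.004], [-0.003, 0.008, -1.0]]
contact_force: [-0.7, 0.4, -1.3]
finger_gap: 0.565
finger_force: 0.0
```

Request:
play_rows:
  deltas: [110,-4.5,2,0,0,110,-4.5,2,0,0,110,-4.5,2,0,0,110,-4.5,2,0,0,110,-4.5,2,0,0,110,-4.5,2,0,0,110,-4.5,2,0,0,110,-4.5,2,0,0]

```text
time_s: 15.82
tcp_pos: [423.9, -115.6, 214.0]
eef_rot: [[0.101, 0.995, 0.0], [0.995, -0.101, -0.0], [-0.0, 0.0, -1.0]]
contact_force: [-0.2, -0.4, 0.7]
finger_gap: 0.563
finger_force: 0.0
```

```bash
sed -i 's/fx=4,fy=4/fx=4,fy=4/; s/,interpolation=2/,interpolation=2/' look.py; python3 look.py 6
```

```text
press [('top', [286.6, 156.0], 0.63)]
   z-plane top [ 636.2 -105.     0. ] along 643.5
needle_tip [('side', [307.8, 238.5], 0.39), ('top', [315.4, 163.6], 0.46)]
   z-plane side [ 611.2 -170.4   73.5] along 625.2
   z-plane top [ 607.3 -171.3   73.5] along 621.4
   tri [ 608.8 -171.7   74.8] 3.4
marker_knob [('side', [309.6, 235.4], 0.63), ('top', [324.8, 162.6], 0.45), ('top', [286.4, 156.0], 0.39)]
   z-plane side [ 604.2 -191.8  100. ] along 620.4
   z-plane top [ 606.5 -190.6  100. ] along 622.5
   tri [ 605.8 -190.5   98.8] 1.8
marker_tip [('side', [306.8, 240.9], 0.56), ('side', [355.2, 342.0], 0.2), ('top', [320.7, 163.9], 0.66)]
   z-plane side [ 606.2 -177.2   73.5] along 620.9
   z-plane top [ 607.  -184.6   73.5] along 622.4
   tri [ 604.8 -183.3   78.9] 2.9
16.3167 [ 423.53929065 -115.35953965  214.4258599 ] [ 0.33539017 -0.71532053 -0.02954365]
```

View pics/c6.png

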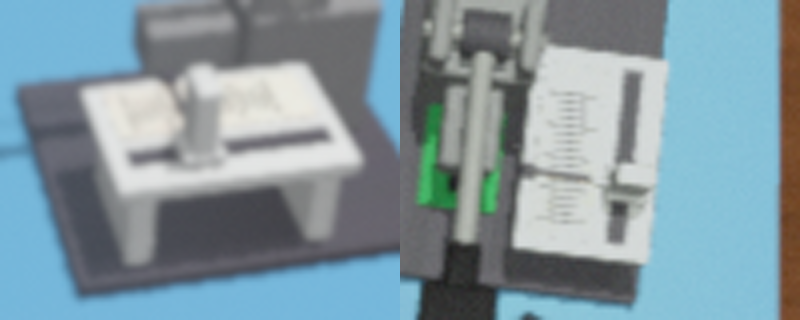

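The top view shows the needle, crop (525,170) to (588,178), continuing straight into the pointer near (607,181). I'll check that at sub-pixel level with averaged frames.

Run:
```python
from h import *
I=np.mean([cv2.cvtColor(imaging.read_camera("top")[0],6).astype(float) for _ in range(20)],0)
u=np.array([.995,-.1,0])
print(I[157:173,302:326].astype(int))
np.save("avg.npy",I)
```

```text
[[211 213 212 212 211 210 203 195 193 185 175 184 194 205 213 214 214 214
  215 214 212 188 141 112]
 [212 210 209 205 196 193 200 208 208 206 204 206 209 210 213 214 214 214
  214 214 212 189 142 112]
 [209 206 206 212 210 201 192 194 193 185 176 184 193 193 202 212 214 214
  214 214 211 177 123 112]
 [188 198 209 213 213 211 208 208 208 206 204 206 207 198 193 205 213 214
  214 213 210 180 133 140]
 [128 153 188 206 208 199 190 192 193 185 177 185 194 203 211 213 214 214
  213 200 200 186 168 194]
 [112 123 142 161 171 177 185 194 203 203 204 205 207 209 211 212 214 214
  212 196 184 161 173 204]
 [115 128 145 149 144 134 134 136 139 144 153 162 171 181 190 202 211 214
  212 196 158 126 177 207]
 [147 168 199 207 198 175 160 159 153 138 134 133 130 134 140 173 203 212
  205 184 145 119 179 207]
 [204 203 210 209 206 198 188 189 188 179 176 171 167 177 170 173 197 208
  207 194 154 117 160 192]
 [213 211 205 188 184 191 198 207 208 206 206 205 205 207 208 209 200 184
  172 160 134 111 116 124]
 [212 211 213 211 210 202 192 194 194 187 185 184 184 193 204 212 212 208
  179 144 133 119 115 113]
 [214 214 214 214 213 204 199 205 206 206 205 207 208 203 205 213 214 211
  181 156 161 151 145 138]
 [214 214 214 214 211 201 191 185 183 186 187 195 205 212 213 213 214 212
  184 163 168 163 163 161]
 [214 214 214 213 206 193 197 204 205 206 206 208 211 213 213 213 214 212
  190 161 134 103 106 114]
 [214 214 214 213 210 199 190 186 183 186 186 195 205 213 214 214 214 212
  195 171 134  79  70  73]
 [215 214 214 213 206 193 197 206 205 204 206 210 213 214 214 213 214 213
  201 181 141  84  70  72]]
```

Run:
```python
from h import *
I=np.load("avg.npy")
S=np.mean([cv2.cvtColor(imaging.read_camera("side")[0],6).astype(float) for _ in range(20)],0)
f=lambda X,r,c:cv2.resize(X[r:r+32,c:c+32].astype(np.uint8),None,fx=12,fy=12,interpolation=cv2.INTER_NEAREST)
old=cv2.cvtColor(cv2.imread("pics/top2.png"),6)
cv2.imwrite("pics/z.png",cv2.hconcat([f(I,150,304),f(S,222,292)]))
```

```text
(no output)
```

View pics/z.png

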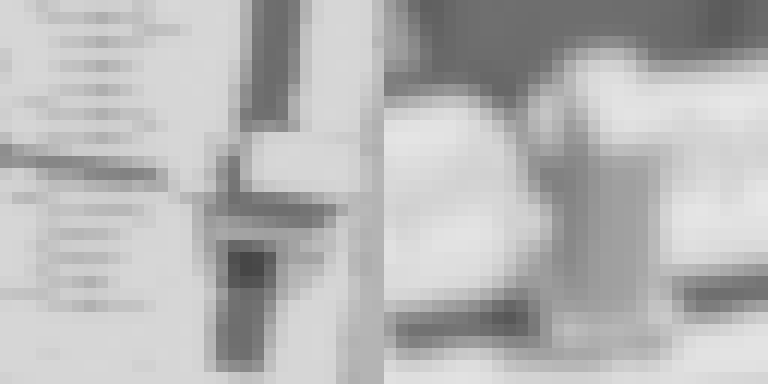

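Run:
```python
from h import *
u=np.array([.995,-.1,0])
imaging.read_camera("top")
for n,uv,z in[("needle",(315.5,164.1),73.5),("needle2",(310,163.3),73.5),("ptr dark edge",(318.5,165.8),73.5),("ptr",(318.5,165.2),73.5),("saddle near edge",(324.5,169.3),74),("knob top near",(328,165.6),120),("knob top far",(328,160.4),120)]:
    p=at_z(n and "top",uv,z); print(n,(p@u).round(1))
q={t:[] for t in("marker_tip","needle_tip","marker_knob")}
for _ in range(6):
    imaging.read_camera("side")
    for t in q:
        m=imaging.mark_of("side",t)
        if m: q[t].append(round(float(at_z("side",m[0]["at"],100 if "knob" in t else 73.5)@u),1))
print(q,sensors.state()["time_s"])
```

```text
needle 620.2
needle2 620.3
ptr dark edge 616.9
ptr 618.4
saddle near edge 610.2
knob top near 612.9
knob top far 625.4
{'marker_tip': [619.9, 617.5, 616.3, 617.0, 622.9, 616.8], 'needle_tip': [624.2, 621.1, 616.6, 618.3, 620.7, 618.8], 'marker_knob': [622.2, 615.1, 619.8, 622.3, 619.9]} 19.5667
```

```bash
python3 -c "
from h import *
print(order.hand_in())"
```

```text
the job is handed in; nothing more can be done
None
```

I pressed the lever onto its inner bearing (about 13 N), let it back up, and slid the marker to within an estimated 1–2 mm of the drag needle. The gripper is clear and the job is handed in; no verdict came back.

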